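# Hatchet stake from its hook into the bench holder

## Task

Take the hatchet stake off its hook, lifting it up over the hook's turned-up end, and mount it upright in the bench's stake holder: shank down the bore, cross key dropped into the slot of the swivel head, fully home. The head has been left at some unknown angle, so feel (or look) for the slot and do not force the stake; leave the bangle on its hook and the other things where they are.

Things in the scene. Friction and masses are not known exactly. Their poses are not given: they have to be found in the camera images.
- stake: Hatchet stake, bare steel, about 0.4 kg, 184 mm long, hanging upright on one of the two hooks. Origin at the lower tip of the shank, z up along it. Round shank 14 mm in diameter, z 0 to 98 mm, its lowest 9 mm tapering to 8 mm. On it a flat blade 12 mm thick (x), 54 mm wide (y), z 96 to 184 mm; solid from z 148 mm up: grip it there, across thickness or width. A half turn about z looks the same.
- eye (a point): Top (apex of the roof shape) of the eye through the stake's blade, 142 mm above the tip; axes as the stake. The eye is 30 mm wide and reaches down to 34 mm below this point; the hook passes through it along x.
- key (a point): On the shank's axis at the underside of the stake's cross key, 50 mm above the tip; axes as the stake. The key is a flat bar through the shank, 44 mm along y, 5 mm along x, 12 mm high.
- rack: Fixed hook rack, origin on the bench under its middle, z up. Foot 100 (x) by 180 (y) by 16 mm. A 12 mm crossbar along y at x +30 mm, height 175 mm, on posts at y +-80 mm. Two hooks of 8 mm bar at y +55 and -55 mm run level towards -x, centre line at height 175 mm, as far as x -55 mm, then turn up. Stake and bangle hang on one each, about x -10 to -25 mm.
- hook_end (a point): Midway between the two hooks' turned-up ends, at the height of their tops: 189 mm above the bench, rack x -64 mm; axes as the rack, each end 55 mm to either side in y. To pass off over an end towards -x the stake must rise at least 12 and at most 24 mm from where it hangs.
- holder: Fixed stake holder, origin on the bench below its vertical bore, z up. Foot 110 (x) by 80 (y) by 10 mm; block 60 by 60 mm, 62 mm high, with a 16 mm bore right through. On it a steel swivel head, 56 by 56 mm, height 62 to 76 mm, locked anywhere from -0.8 to +0.8 rad about z relative to the block; that angle is not reported.
- bore (a point): On the bore's axis at the floor of the head's slot, 62 mm above the bench; axes as the holder's block. The straight slot, 8.5 mm wide and 14 mm deep, crosses the head through the axis (18 by 18 mm opening in the middle); it runs along y at head angle 0. Stake's tip height: 26 mm with the key on top of the head, 12 mm fully home. The key enters within about 4 degrees.
- bangle: Aluminium bangle blank, ring of 76 mm outer and 62 mm inner diameter, 10 mm thick, hanging on the other hook. Origin at the centre of one face, z along the ring's axis (level). To be left hanging.
- file: Hand file, 190 mm long with a wooden handle, lying on the bench. Bystander.
- wax: Pale block, 75 x 34 x 22 mm, lying on the bench. Origin under its centre. Bystander.
- jar: Small amber jar with black lid, 56 mm diameter, 75 mm high, standing on the bench. Origin under its centre. Bystander.
Things that resemble listed ones, but are neither listed nor needed, are in the scene too. Leave any red or yellow look-alike of the holder alone.

How it is judged (in metres and radians):
On the way:
1. the stake is off the hook, held in the gripper, clear of the rack (distance of stake from where it was at the start of the episode above 0.06 m and height (world z) of stake above 0.04 m and contact force between stake and rack below 0.1 N and contact force between the fingers and stake above 1 N), for 0.1 s.
At the end, for the whole second after the job is handed in: The stake stands in the holder, upright within 0.08 rad, its tip within 5 mm of the bore's axis and 6 to 16 mm above the bench (key down in the slot; 12 mm is fully home), at rest; the bangle still hangs on its hook and bangle, file, block and jar are within 30 mm of where they started (z of stake in the frame of holder between 0.006 and 0.016 m and horizontal distance between stake and holder below 0.005 m and angle between stake's own z axis and vertical below 0.08 rad and linear speed of stake below 0.02 m/s and distance of each of bangle, file, wax, jar from where it was at the start of the episode below 0.03 m); the robot touches nothing.
It fails at once if the stake is forced against the holder (more than 150 N) (contact force between stake and holder above 150 N).
It fails at once if the bangle is knocked off its hook (distance of bangle from where it was at the start of the episode above 0.05 m).
It fails at once if a bystander is pushed about (distance of any of file, wax, jar from where it was at the start of the episode above 0.03 m).
It also fails if it takes over 64 s, if anything falls off the work surface, if the arm or the gripper's body presses on something with over 40 N, if the wrist force passes 120 N, or if a joint passes its speed limit or range.

## Robot

A 6-joint arm with a two-finger parallel gripper is mounted at the origin on the work surface. World frame = base frame: x ahead of the robot, y to its left, z up, the work surface at z = 0. Lengths are in m, angles in degrees, forces in N, time in s.
With the tool pointing down it reaches from about 0.375 to 0.9 m from the base axis. Payload 3.1 kg.
Tool frame: the origin (TCP) lies at the very end of the fingers, on their centre line; the grasp point (between the pads) lies 19 mm behind it (bot.tcp_to_grasp is the distance from the TCP to the grasp point, in m); z points along the fingers, y is the line along which they close (so a half turn about z gives the same grasp; the last joint's range is limited). The gripper opens to 87 mm and grips with 3 to 60 N. Pads are 19 mm wide; open, the fingers measure 117 mm over their backs; the gripper's body (75 mm by 190 mm) begins 51 mm behind the grasp point.
Start: joints at [-83.91, 30.224, 82.088, -0, 67.689, -10.227], TCP at [0.176, -0.6, 0.223] pointing down, gripper open.
Joint ranges: [-176.69, 176.69], [-43.24, 126.21], [12.49, 139.97], [-82, 262], [0, 151.66], [-163.58, 163.58]. Speed limits (degrees/s): [159.86, 159.86, 180, 180, 180, 180].

## Interface

Orientations are given as a 3x3 rotation matrix whose columns are the frame's x, y, z axes.
In Python, from rig import telemetry, capture, camera_info, job, bot gives the robot as it stands. The module is installed in compiled form; this text tells all that it offers.
- The arm moves only by the tool carry_out, never from a script. Its argument "deltas" is a list that holds one entry, the list of rows, each a list of 7 numbers: the shift along the tool's x, y, z scaled (see below), then the turn, a rotation vector about the tool's x, y, z scaled (see below), then the closure, from -1 (fully open) to 1 (shut). In form: [[[dx, dy, dz, ax, ay, az, claw], ...]]. A call has exactly 10 rows; each row is the pose to reach, as a shift and turn from the pose commanded when the call began, along the tool's axes at that moment, turning the shorter way round; what a row does not reach only later rows make up. The controller multiplies each number of a shift by 15 cm and each number of a turn by 360 degrees. A row lasts 1/12 s, in which the tool goes at most 41.7 mm and 7.16 degrees, less where a joint would pass 70% of its speed; a pose out of reach is approached as far as the arm can. A call with a number of a shift or a turn outside -1 to 1 is refused whole. A call with a gripper value outside its range is refused whole. The fingers move at their own pace and stop on an object; the grip force is fixed at half the most. Time passes only in rows, so rows that repeat a pose let the fingers close, or fill a call up. It gives the time, the measured TCP pose, the force, the opening and the grip force at its end, in the units of the state.
- telemetry.read_state(): the state, without advancing time (a new reading comes with each control period).
- capture(name): name is "side" or "top"; returns the picture (384x512x3 uint8, red, green, blue); there is no depth.
- camera_info(name): a dict with "mtx" (3x3 intrinsics, pixels), "k1" (the pictures are not rectified: a ray, as slopes to the right and down, at radius r is drawn at 1 + k1 r^2 times it, then the intrinsics apply), "cam_to_world" (4x4, takes a point from camera to world coordinates). Camera axes: x right, y down, z forward; pixel columns grow to the right and rows downward; lengths in m; the calibration is good to about 2 mm. A picture is of the moment at which its call begins. camera_info takes no time and is no camera call.
- job.hand_in(): hands the job in; it is judged then, once.
The state is a dict: "time_s": time; "joint_positions": joint angles; "qvel": joint speeds; "tau": joint torques, N m; "position": TCP position; "tcp_rot": TCP orientation; "force": force on the tool from outside, world axes, zero at the start; "moment": the same for the moment, N m; "opening": opening from 0.0 (shut) to 1.0 (fully open); "grasp_force": force on a finger pad.
Only numpy, scipy, OpenCV 4.12 (cv2) and the standard library are available. Lean on these libraries where they do the work, as an engineer would, in place of code of your own. Each camera call takes 0.05 s, during which the arm holds its last target. There are 200 camera calls.

## Working session

There is one attempt and no reset: what is moved stays moved. The work goes in short steps, Python scripts to look and compute and a tool call to move; the robot and the scene stay as the last step left them, time stands still between calls to the robot, and variables do not carry over. Pictures are saved under pics/ and viewed, at most 10 in all, crops included, and the job is handed in when it is done.

Besides the shell and the picture viewer there is one more tool, called after "Call:" in YAML: its name, and indented under it one key for each argument. carry_out: Moves the arm, as the interface text tells. Its arguments: {"type":"object","properties":{"deltas":{"type":"array","items":{"type":"array","items":{"type":"array","items":{"type":"number"}}}}},"required":["deltas"]}

```bash
mkdir -p pics
cat > h.py <<'E'
import numpy as np, cv2
from rig import telemetry, capture, camera_info, job, bot
def save(cam,fn,box=None,s=1,img=None):
    im=capture(cam) if img is None else img
    cv2.imwrite('pics/'+cam+'_raw_'+fn,im[...,::-1])
    if box: im=im[box[1]:box[3],box[0]:box[2]]
    cv2.imwrite('pics/'+fn,cv2.resize(im[...,::-1],None,fx=s,fy=s,interpolation=cv2.INTER_CUBIC))
def ray(cam,u,v):
    c=camera_info(cam);K=np.array(c['mtx']);T=np.array(c['cam_to_world'])
    d=cv2.undistortPoints(np.array([[[u,v]]],float),K,np.array([c['k1'],0,0,0,0.]),None,None)[0,0]
    r=T[:3,:3]@np.array([d[0],d[1],1]);return T[:3,3],r/np.linalg.norm(r)
def atz(cam,u,v,z):
    o,r=ray(cam,u,v);return o+r*(z-o[2])/r[2]
def tri(u1,v1,u2,v2,a='side',b='top'):
    o,r=ray(a,u1,v1);p,s=ray(b,u2,v2)
    t=np.linalg.lstsq(np.c_[r,-s],p-o,rcond=None)[0]
    A=o+r*t[0];B=p+s*t[1];return (A+B)/2,np.linalg.norm(A-B)
def proj(cam,P):
    c=camera_info(cam);T=np.linalg.inv(np.array(c['cam_to_world']))
    return cv2.projectPoints(np.atleast_2d(np.array(P,float)),cv2.Rodrigues(T[:3,:3])[0],T[:3,3],np.array(c['mtx']),np.array([c['k1'],0,0,0,0.]))[0][:,0]
E
python3 - <<'E'
from h import *
np.set_printoptions(precision=4,suppress=True)
save('side','s1.png',s=1.5);save('top','t1.png',s=1.5)
for c in('side','top'):
    i=camera_info(c);print(i['mtx'],i['k1']);print(np.array(i['cam_to_world']))
s=telemetry.read_state();print(s['position'],s['tcp_rot'],s['opening'],s['force'])
E
```

```text
[[491.1064   0.     260.8607]
 [  0.     491.1064 189.8874]
 [  0.       0.       1.    ]] -0.20054313731838252
[[-0.7145 -0.4411  0.543  -0.1714]
 [-0.6995  0.4384 -0.5643  0.8009]
 [ 0.0109 -0.7831 -0.6218  0.9667]
 [ 0.      0.      0.      1.    ]]
[[470.4169   0.     263.1005]
 [  0.     470.4169 194.1568]
 [  0.       0.       1.    ]] -0.17762318846369632
[[-0.0125 -0.9853  0.1705  0.3875]
 [-0.9997  0.0087 -0.0229  0.05  ]
 [ 0.0211 -0.1707 -0.9851  1.0989]
 [ 0.      0.      0.      1.    ]]
[ 0.1756 -0.5991  0.2217] [[ 0.9597  0.281  -0.0002]
 [ 0.281  -0.9597  0.0019]
 [ 0.0003 -0.0019 -1.    ]] 1.0021542383786242 [-0.1218 -0.5371 -1.0363]
```

View pics/s1.png

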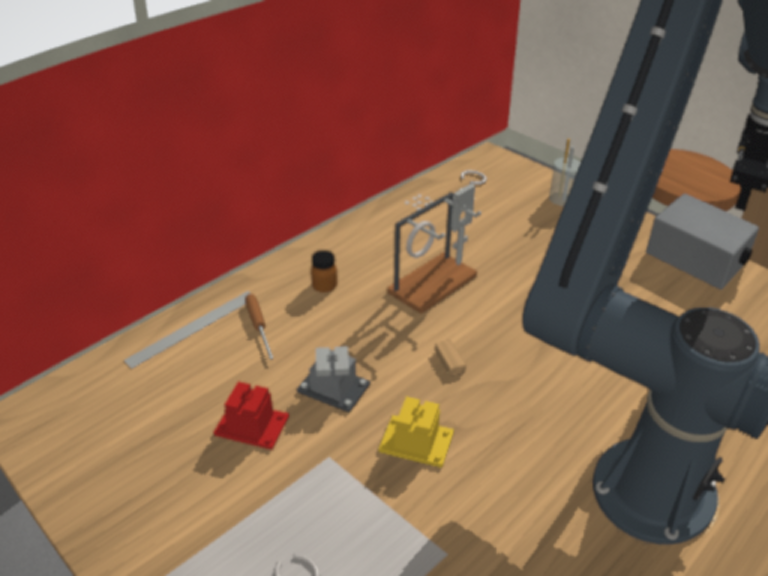

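View pics/t1.png

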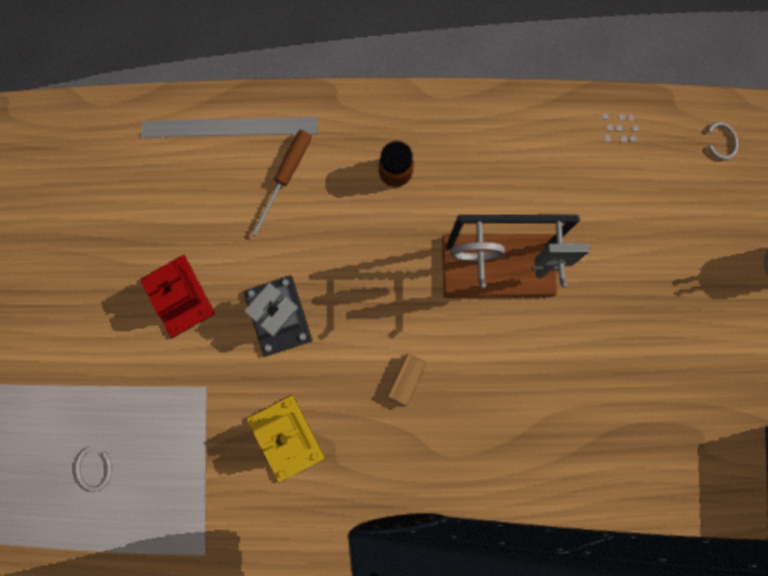

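In the 1.5x pictures, three things could be the holder: red (top 177,297), grey (top 277,312; side 334,375) and yellow (top 286,438). The grey steel one fits, since the others are the look-alikes I was told to leave. The stake hangs on the right-hand hook (top 562,255; side 463,215) and the bangle on the left-hand one (top 480,250). I'll confirm with enlarged crops.

Run:
```python
import cv2,numpy as np
t=cv2.imread('pics/top_raw_t1.png');s=cv2.imread('pics/side_raw_s1.png')
f=lambda im,x,y,w,h,k:cv2.resize(im[y:y+h,x:x+w],None,fx=k,fy=k,interpolation=cv2.INTER_CUBIC)
# top-left: top holder 60x50 @(155,180) x6.. ; right: top rack
cv2.imwrite('pics/c1.png',np.vstack([np.hstack([f(t,155,178,50,64,6)[:, :300],f(t,330,130,80,64,6)[:, :480]])[:, :780]]))
cv2.imwrite('pics/c2.png',np.hstack([f(s,195,225,54,60,7),f(s,280,110,54,84,5)[:420]]))
```

```text
(no output)
```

View pics/c1.png

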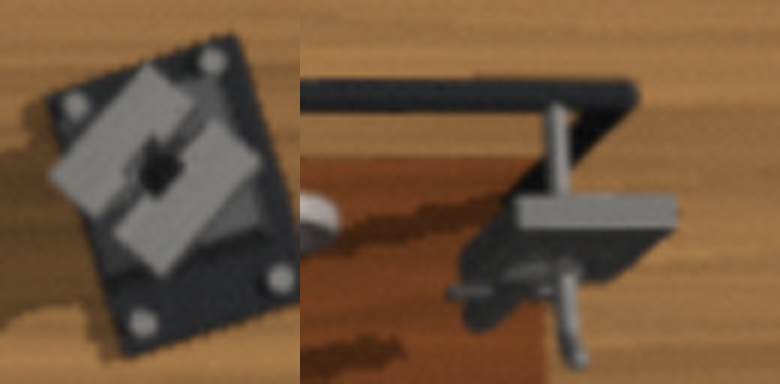

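View pics/c2.png

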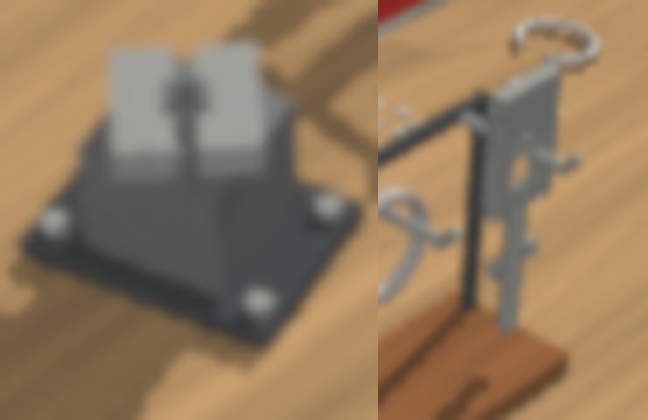

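The grey holder is confirmed: a light steel head turned diagonally, with its corners in the top crop at (150,65), (262,160), (163,278), (48,175). The stake's blade top is at crop (517..678, 196..228), with the hook end showing at (575,360).

Run:
```python
from h import *
np.set_printoptions(precision=4,suppress=True)
q=lambda c,k,o:[(c[0]+.5)/k-.5+o[0],(c[1]+.5)/k-.5+o[1]]
H=[atz('top',*q(c,6,(155,178)),.076)[:2] for c in[(150,65),(262,160),(163,278),(48,175)]]
H=np.array(H);print('head',H,H.mean(0))
for i in range(4):d=H[(i+1)%4]-H[i];print(np.linalg.norm(d),np.degrees(np.arctan2(d[1],d[0])))
print('bore',atz('top',*q((157,168),6,(155,178)),.076))
B=np.array([atz('top',*q((c[0]-300,c[1]),6,(330,130)),.221) for c in[(517,196),(678,196),(678,228),(517,228)]])
print('blade',B,B.mean(0))
for i in range(4):d=B[(i+1)%4]-B[i];print(np.linalg.norm(d),np.degrees(np.arctan2(d[1],d[0])))
print('hook end',atz('top',*q((575-300,360),6,(330,130)),.189))
# foot corners of rack, display 1.5
R=np.array([atz('top',*q(c,1.5,(0,0)),.016)[:2] for c in[(444,297),(556,298)]]);print('rack front',R)
# base foot corners, z=.01
F=np.array([atz('top',*q(c,6,(155,178)),.01)[:2] for c in[(48,98),(235,35),(125,357)]]);print('foot',F)
for a,b in((0,1),(0,2)):d=F[b]-F[a];print(np.linalg.norm(d),np.degrees(np.arctan2(d[1],d[0])))
print('foot centre',(F[1]+F[2])/2)
# side checks
S=[(495,100),(558,65)]
for c in S:print('side blade top',atz('side',*q((c[0]-378,c[1]),5,(280,110)),.221))
for c in[(109,48),(262,42),(112,152),(265,150)]:print('side head',atz('side',*q(c,7,(195,225)),.076))
print('side bore',atz('side',*q((184,95),7,(195,225)),.076))
```

```text
head [[0.5791 0.2111]
 [0.5433 0.1692]
 [0.5    0.2051]
 [0.5383 0.2482]] [0.5402 0.2084]
0.055175125069744 -130.4840905246576
0.05620792562351103 140.30371309673478
0.05771826805087281 48.43147791880784
0.05513834572832036 -42.3132488595601
bore [0.5406 0.2079 0.076 ]
blade [[ 0.6007 -0.1709  0.221 ]
 [ 0.6006 -0.2248  0.221 ]
 [ 0.5899 -0.2241  0.221 ]
 [ 0.59   -0.1703  0.221 ]] [ 0.5953 -0.1975  0.221 ]
0.05388633888508736 -90.0571379108252
0.010736752221260299 176.1720451013068
0.05375744846812312 89.8668277711277
0.010657809216434357 -3.1615004373183027
hook end [ 0.5523 -0.1958  0.189 ]
rack front [[ 0.5655 -0.0517]
 [ 0.5623 -0.2294]]
foot [[0.5786 0.2617]
 [0.6032 0.1881]
 [0.4766 0.2295]]
0.07764123262374453 -71.59589618501779
0.10698748588913275 -162.4654527165781
foot centre [0.5399 0.2088]
side blade top [ 0.5906 -0.1643  0.221 ]
side blade top [ 0.5903 -0.222   0.221 ]
side head [0.5774 0.2136 0.076 ]
side head [0.5392 0.1703 0.076 ]
side head [0.5348 0.2493 0.076 ]
side head [0.4963 0.2088 0.076 ]
side bore [0.5386 0.2105 0.076 ]
```

Call:
carry_out:
  deltas:
    - [[0.1, -0.05, -0.1, 0, 0, -0.019, -1], [0.2, -0.1, -0.2, 0, 0, -0.038, -1], [0.3, -0.15, -0.3, 0, 0, -0.057, -1], [0.4, -0.2, -0.4, 0, 0, -0.076, -1], [0.5, -0.25, -0.5, 0, 0, -0.095, -0.8], [0.6, -0.3, -0.6, 0, 0, -0.114, -0.6], [0.7, -0.35, -0.6, 0, 0, -0.133, -0.4], [0.8, -0.4, -0.6, 0, 0, -0.152, -0.2], [0.9, -0.45, -0.6, 0, 0, -0.171, 0], [1.0, -0.5, -0.6, 0, 0, -0.19, 0]]

```text
time_s: 0.93
position: [0.2989, -0.4847, 0.3122]
tcp_rot: [[0.086, 0.996, -0.0], [0.996, -0.086, 0.001], [0.001, -0.0, -1.0]]
force: [0.3, -0.2, 0.6]
opening: 0.627
grasp_force: 0.0
```

```bash
cat >> h.py <<'E'
from scipy.spatial.transform import Rotation as Ro
def go(p,yaw):
    "delta in move units to TCP p, tool straight down, tool y at yaw deg"
    s=telemetry.read_state();R=np.array(s['tcp_rot']);a=np.radians(yaw)
    y=np.array([np.cos(a),np.sin(a),0]);z=np.array([0,0,-1.]);T=np.c_[np.cross(y,z),y,z]
    print('t',s['time_s'],'pos',np.round(s['position'],4),'yaw',np.round(np.degrees(np.arctan2(R[1,1],R[0,1])),2),'F',np.round(s['force'],1),'open',round(s['opening'],3),'grip',round(s['grasp_force'],1))
    print('shift',np.round(R.T@(np.array(p)-s['position'])/.15,3),'turn',np.round(Ro.from_matrix(R.T@T).as_rotvec(degrees=True)/360,4))
E
python3 -c "
from h import *
go([.5953,-.1975,.28],0)"
```

```text
t 0.9333 pos [ 0.2989 -0.4847  0.3122] yaw -4.95 F [ 0.3 -0.2  0.6] open 0.627 grip 0.0
shift [2.078 1.803 0.216] turn [-0.     -0.0001 -0.0137]
```

Call:
carry_out:
  deltas:
    - [[0.1, 0.1, 0, 0, 0, -0.002, 0], [0.2, 0.2, 0, 0, 0, -0.004, 0], [0.3, 0.3, 0, 0, 0, -0.006, 0], [0.4, 0.4, 0, 0, 0, -0.008, 0], [0.5, 0.5, 0, 0, 0, -0.01, 0], [0.6, 0.6, 0, 0, 0, -0.012, 0], [0.7, 0.7, 0, 0, 0, -0.0137, 0], [0.8, 0.8, 0, 0, 0, -0.0137, 0], [0.9, 0.9, 0, 0, 0, -0.0137, 0], [1.0, 0.9, 0, 0, 0, -0.0137, 0]]

```text
time_s: 1.77
position: [0.4488, -0.3481, 0.312]
tcp_rot: [[0.005, 1.0, 0.001], [1.0, -0.005, -0.0], [-0.0, 0.001, -1.0]]
force: [0.3, -0.3, 0.7]
opening: 0.502
grasp_force: 0.0
```

Call:
carry_out:
  deltas:
    - [[0.1, 0.1, 0, 0, 0, 0, 0], [0.2, 0.2, 0, 0, 0, 0, 0], [0.3, 0.3, 0, 0, 0, 0, 0], [0.4, 0.4, 0, 0, 0, 0, 0], [0.5, 0.5, 0, 0, 0, 0, 0], [0.6, 0.6, 0, 0, 0, 0, 0], [0.7, 0.7, 0, 0, 0, 0, 0], [0.8, 0.8, 0, 0, 0, 0, 0], [0.88, 0.88, 0, 0, 0, 0, 0], [0.9, 0.88, 0, 0, 0, 0, 0]]

```text
time_s: 2.6
position: [0.5804, -0.2124, 0.312]
tcp_rot: [[0.004, 1.0, -0.0], [1.0, -0.004, 0.001], [0.001, -0.0, -1.0]]
force: [-0.3, -0.2, -0.0]
opening: 0.499
grasp_force: 0.0
```

```bash
python3 -c "
from h import *
save('top','t2.png',(320,110,420,210),5)
go([.5953,-.1975,.195],0)"
```

```text
t 2.65 pos [ 0.5792 -0.2128  0.312 ] yaw -0.21 F [-0.8  0.2 -0.6] open 0.501 grip 0.0
shift [0.101 0.108 0.78 ] turn [-0.0003 -0.0001 -0.0006]
```

View pics/t2.png

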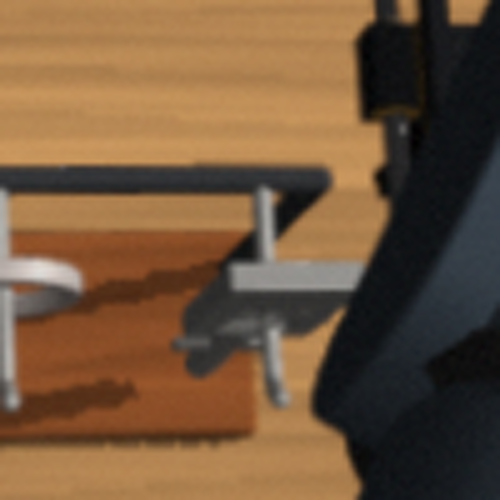

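Call:
carry_out:
  deltas:
    - [[0.06, 0.05, 0, 0, 0, 0, 0], [0.11, 0.1, 0.05, 0, 0, 0, 0], [0.11, 0.1, 0.15, 0, 0, 0, 0], [0.11, 0.1, 0.25, 0, 0, 0, 0], [0.11, 0.1, 0.35, 0, 0, 0, 0], [0.11, 0.1, 0.45, 0, 0, 0, 0], [0.11, 0.1, 0.55, 0, 0, 0, 0], [0.11, 0.1, 0.65, 0, 0, 0, 0], [0.11, 0.1, 0.75, 0, 0, 0, 0], [0.11, 0.1, 0.795, 0, 0, 0, 0]]

```text
time_s: 3.48
position: [0.5932, -0.1976, 0.1906]
tcp_rot: [[0.007, 1.0, -0.004], [1.0, -0.007, 0.002], [0.002, -0.004, -1.0]]
force: [-0.6, -0.4, -1.2]
opening: 0.498
grasp_force: 0.0
```

Call:
carry_out:
  deltas:
    - [[0, 0, 0, 0, 0, 0, 0.1], [0, 0, 0, 0, 0, 0, 0.2], [0, 0, 0, 0, 0, 0, 0.3], [0, 0, 0, 0, 0, 0, 0.4], [0, 0, 0, 0, 0, 0, 0.5], [0, 0, 0, 0, 0, 0, 0.6], [0, 0, 0, 0, 0, 0, 0.7], [0, 0, 0, 0, 0, 0, 0.8], [0, 0, 0, 0, 0, 0, 1], [0, 0, 0, 0, 0, 0, 1]]

```text
time_s: 4.32
position: [0.5952, -0.1983, 0.1937]
tcp_rot: [[0.006, 1.0, 0.001], [1.0, -0.006, -0.0], [-0.0, 0.001, -1.0]]
force: [0.3, 0.7, 1.2]
opening: 0.134
grasp_force: 29.9
```

```bash
python3 -c "
from h import *
save('side','s3.png',(270,90,350,210),5)
go([.594,-.196,.192],0);print(telemetry.read_state()['moment'])"
```

```text
t 4.3667 pos [ 0.5951 -0.1982  0.1937] yaw -0.35 F [0.3 0.1 2.2] open 0.135 grip 29.9
shift [ 0.015 -0.008  0.011] turn [ 0.0002  0.0001 -0.001 ]
[ 0.02596267 -0.25168654  0.01575765]
```

View pics/s3.png

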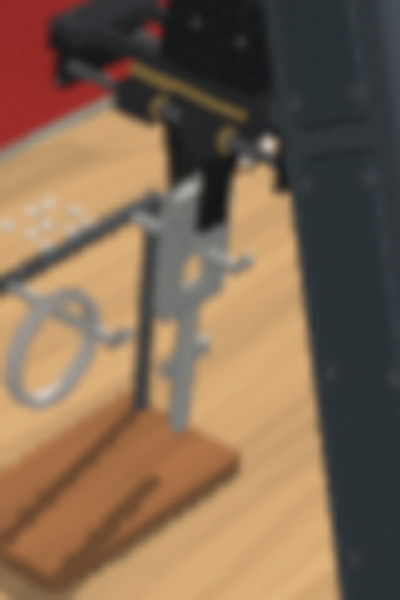

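Call:
carry_out:
  deltas:
    - [[0, 0, -0.02, 0, 0, 0, 1], [0, 0, -0.04, 0, 0, 0, 1], [0, 0, -0.06, 0, 0, 0, 1], [0, 0, -0.08, 0, 0, 0, 1], [0, 0, -0.1, 0, 0, 0, 1], [0, 0, -0.12, 0, 0, 0, 1], [0, 0, -0.12, 0, 0, 0, 1], [0, 0, -0.12, 0, 0, 0, 1], [0, 0, -0.12, 0, 0, 0, 1], [0, 0, -0.12, 0, 0, 0, 1]]

```text
time_s: 5.2
position: [0.5945, -0.1981, 0.2111]
tcp_rot: [[0.006, 1.0, -0.0], [1.0, -0.006, 0.0], [0.0, -0.0, -1.0]]
force: [-0.2, -0.3, -2.6]
opening: 0.134
grasp_force: 29.9
```

```bash
python3 -c "
from h import *
go([.595,-.198,.2117],0);print(telemetry.read_state()['moment'])"
```

```text
t 5.2 pos [ 0.5945 -0.1981  0.2111] yaw -0.35 F [-0.2 -0.3 -2.6] open 0.134 grip 29.9
shift [ 0.001  0.003 -0.004] turn [-0.0001 -0.     -0.001 ]
[-0.0681695  -0.10024719 -0.01263416]
```

Call:
carry_out:
  deltas:
    - [[0, -0.05, 0, 0, 0, 0, 1], [0, -0.1, 0, 0, 0, 0, 1], [0, -0.15, 0, 0, 0, 0, 1], [0, -0.2, 0, 0, 0, 0, 1], [0, -0.25, 0, 0, 0, 0, 1], [0, -0.3, 0, 0, 0, 0, 1], [0, -0.36, 0, 0, 0, 0, 1], [0, -0.42, 0, 0, 0, 0, 1], [0, -0.5, 0, 0, 0, 0, 1], [0, -0.56, 0, 0, 0, 0, 1]]

```text
time_s: 6.03
position: [0.5091, -0.1974, 0.2113]
tcp_rot: [[0.006, 1.0, -0.001], [1.0, -0.006, 0.0], [0.0, -0.001, -1.0]]
force: [-0.2, -0.1, -3.4]
opening: 0.139
grasp_force: 29.9
```

```bash
python3 -c "
from h import *
go([.5,-.198,.29],0)
save('side','s4.png',(270,90,390,210),4)"
```

```text
t 6.0333 pos [ 0.5091 -0.1974  0.2113] yaw -0.36 F [-0.2 -0.1 -3.4] open 0.139 grip 29.9
shift [-0.004 -0.061 -0.525] turn [-0.0001 -0.     -0.001 ]
```

View pics/s4.png

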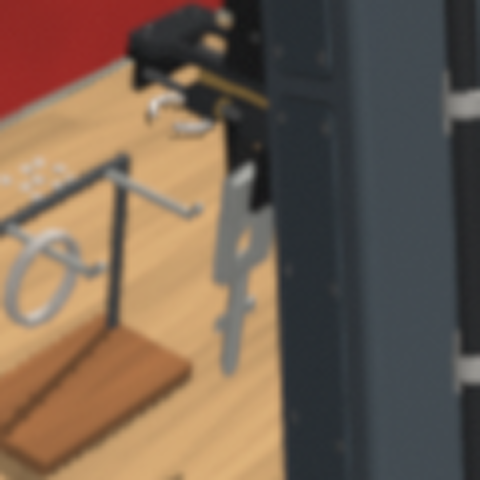

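```bash
python3 -c "
from h import *
np.set_printoptions(precision=1,suppress=True)
c=[.509,-.1974]
for n,P in dict(tip=[*c,.054],key=[*c,.11],kL=[c[0],c[1]+.022,.11],kR=[c[0],c[1]-.022,.11],shTop=[*c,.15],bl=[c[0],c[1]+.027,.151],tL=[c[0],c[1]+.027,.238],tip_after5deg=[c[0],c[1]+.0157,.054]).items():
  p=proj('side',P)[0];print(n,(p-[270,90]+.5)*4-.5)
c=[.595,-.198]
for n,P in dict(tip=[*c,.037],key=[*c,.093],tL=[c[0],c[1]+.027,.221]).items():
  p=proj('side',P)[0];print('hung',n,(p-[270,90]+.5)*5-.5)
im=cv2.imread('pics/side_raw_s4.png')
for s in [1]:
  cv2.imwrite('pics/c4.png',cv2.resize(im[125:190,315:345],None,fx=9,fy=9,interpolation=cv2.INTER_CUBIC))
"
```

```text
tip [228.7 370.9]
key [235.7 311.7]
kL [217.4 323.8]
kR [253.6 299.7]
shTop [240.7 267.7]
bl [218.1 281.3]
tL [228.9 179.8]
tip_after5deg [216.  379.7]
hung tip [178.1 425.9]
hung key [184.  353.7]
hung tL [168.7 193. ]
```

The picture shows the stake off the hook and upright: its tip at crop (228,372) agrees with the vertical prediction of (229,371). Now I'll carry it across.

Call:
carry_out:
  deltas:
    - [[0, -0.02, -0.1, 0, 0, 0, 1], [0, -0.04, -0.2, 0, 0, 0, 1], [0.05, -0.05, -0.3, 0, 0, 0, 1], [0.12, -0.05, -0.4, 0, 0, 0, 1], [0.2, -0.05, -0.5, 0, 0, 0, 1], [0.3, -0.05, -0.58, 0, 0, 0, 1], [0.42, -0.05, -0.6, 0, 0, 0, 1], [0.54, -0.05, -0.6, 0, 0, 0, 1], [0.66, -0.05, -0.6, 0, 0, 0, 1], [0.78, -0.05, -0.6, 0, 0, 0, 1]]

```text
time_s: 6.92
position: [0.5038, -0.0798, 0.3016]
tcp_rot: [[0.006, 1.0, 0.001], [1.0, -0.006, -0.0], [-0.0, 0.001, -1.0]]
force: [-0.2, 0.3, -3.1]
opening: 0.137
grasp_force: 29.9
```

Call:
carry_out:
  deltas:
    - [[0.1, 0, 0, 0, 0, 0, 1], [0.2, 0, 0, 0, 0, 0, 1], [0.3, 0, 0, 0, 0, 0, 1], [0.4, 0, 0, 0, 0, 0, 1], [0.5, 0.02, 0, 0, 0, 0, 1], [0.6, 0.05, 0, 0, 0, 0, 1], [0.7, 0.08, 0, 0, 0, 0, 1], [0.8, 0.11, 0, 0, 0, 0, 1], [0.9, 0.14, 0, 0, 0, 0, 1], [1.0, 0.17, 0, 0, 0, 0, 1]]

```text
time_s: 7.75
position: [0.5304, 0.07, 0.3014]
tcp_rot: [[0.006, 1.0, 0.0], [1.0, -0.006, 0.0], [0.0, 0.0, -1.0]]
force: [-0.3, -1.0, -3.8]
opening: 0.135
grasp_force: 29.9
```

```bash
python3 -c "
from h import *
go([.5402,.2084,.29],49)"
```

```text
t 7.75 pos [0.5304 0.07   0.3014] yaw -0.36 F [-0.3 -1.  -3.8] open 0.135 grip 29.9
shift [0.923 0.06  0.076] turn [ 1.000e-04  0.000e+00 -1.371e-01]
```

Call:
carry_out:
  deltas:
    - [[0.1, 0, 0, 0, 0, -0.014, 1], [0.2, 0.01, 0, 0, 0, -0.029, 1], [0.3, 0.02, 0, 0, 0, -0.044, 1], [0.4, 0.03, 0, 0, 0, -0.059, 1], [0.5, 0.03, 0, 0, 0, -0.074, 1], [0.6, 0.04, 0, 0, 0, -0.089, 1], [0.7, 0.05, 0, 0, 0, -0.104, 1], [0.8, 0.06, 0, 0, 0, -0.119, 1], [0.88, 0.06, 0.03, 0, 0, -0.13, 1], [0.923, 0.06, 0.07, 0, 0, -0.137, 1]]

```text
time_s: 8.58
position: [0.5405, 0.2093, 0.2912]
tcp_rot: [[-0.757, 0.653, 0.002], [0.653, 0.757, 0.001], [-0.001, 0.002, -1.0]]
force: [0.3, -0.0, -2.9]
opening: 0.135
grasp_force: 29.9
```

```bash
python3 -c "
from h import *
go([.5402,.2084,.245],49)
a=capture('side');b=capture('top')
save('side','x.png',img=a);save('top','y.png',img=b)
s=telemetry.read_state()['position']
print('pred tip px side',proj('side',[s[0],s[1],s[2]-.157]),'bore',proj('side',[.5402,.2084,.076]))
f=lambda im,x,y,w,h,k:cv2.resize(im[y:y+h,x:x+w,::-1],None,fx=k,fy=k,interpolation=cv2.INTER_CUBIC)
cv2.imwrite('pics/c5.png',np.hstack([f(a,185,180,70,100,5),f(b,150,160,70,100,5)]))"
```

```text
t 8.5833 pos [0.5405 0.2093 0.2912] yaw 49.21 F [ 0.3 -0.  -2.9] open 0.135 grip 29.9
shift [-0.002 -0.006  0.308] turn [0.0004 0.0001 0.0006]
pred tip px side [[220.31418779 221.49423599]] bore [[221.03543724 237.43193174]]
```

View pics/c5.png

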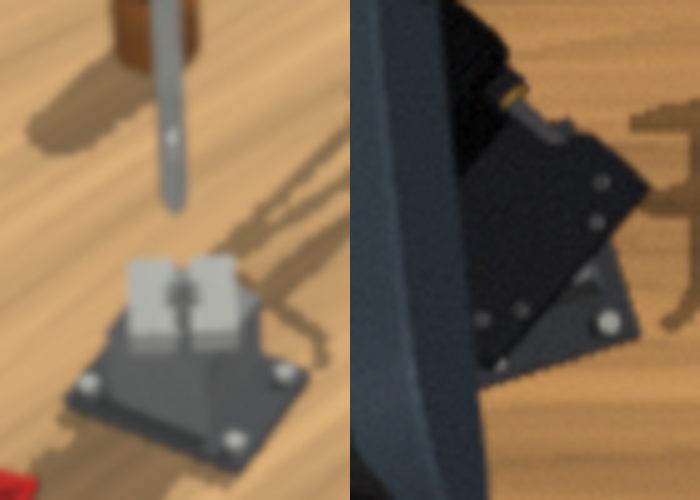

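The tip is at crop (175,211), within 1 px of the prediction over the bore at (183,292). The key is edge-on and in line with the slot. Lowering in stages with force checks.

Call:
carry_out:
  deltas:
    - [[0, -0.006, 0.05, 0, 0, 0, 1], [0, -0.006, 0.1, 0, 0, 0, 1], [0, -0.006, 0.15, 0, 0, 0, 1], [0, -0.006, 0.2, 0, 0, 0, 1], [0, -0.006, 0.25, 0, 0, 0, 1], [0, -0.006, 0.3, 0, 0, 0, 1], [0, -0.006, 0.35, 0, 0, 0, 1], [0, -0.006, 0.39, 0, 0, 0, 1], [0, -0.006, 0.42, 0, 0, 0, 1], [0, -0.006, 0.42, 0, 0, 0, 1]]

```text
time_s: 9.52
position: [0.5389, 0.2068, 0.2265]
tcp_rot: [[-0.754, 0.657, -0.002], [0.657, 0.754, -0.0], [0.002, -0.002, -1.0]]
force: [-0.4, 0.3, -3.2]
opening: 0.135
grasp_force: 29.9
```

Call:
carry_out:
  deltas:
    - [[0, 0, 0.015, 0, 0, 0, 1], [0, 0, 0.03, 0, 0, 0, 1], [0, 0, 0.045, 0, 0, 0, 1], [0, 0, 0.06, 0, 0, 0, 1], [0, 0, 0.075, 0, 0, 0, 1], [0, 0, 0.09, 0, 0, 0, 1], [0, 0, 0.1, 0, 0, 0, 1], [0, 0, 0.1, 0, 0, 0, 1], [0, 0, 0.1, 0, 0, 0, 1], [0, 0, 0.1, 0, 0, 0, 1]]

```text
time_s: 10.35
position: [0.5397, 0.207, 0.2129]
tcp_rot: [[-0.754, 0.656, 0.0], [0.656, 0.754, 0.0], [-0.0, 0.0, -1.0]]
force: [-0.0, 0.5, -3.3]
opening: 0.136
grasp_force: 29.9
```

Call:
carry_out:
  deltas:
    - [[0.003, 0.009, 0.02, 0, 0, 0, 1], [0.003, 0.009, 0.04, 0, 0, 0, 1], [0.003, 0.009, 0.06, 0, 0, 0, 1], [0.003, 0.009, 0.08, 0, 0, 0, 1], [0.003, 0.009, 0.1, 0, 0, 0, 1], [0.003, 0.009, 0.12, 0, 0, 0, 1], [0.003, 0.009, 0.14, 0, 0, 0, 1], [0.003, 0.009, 0.16, 0, 0, 0, 1], [0.003, 0.009, 0.165, 0, 0, 0, 1], [0.003, 0.009, 0.165, 0, 0, 0, 1]]

```text
time_s: 11.18
position: [0.54, 0.2082, 0.1877]
tcp_rot: [[-0.754, 0.656, -0.0], [0.656, 0.754, -0.0], [0.0, -0.001, -1.0]]
force: [-0.7, -0.9, -3.3]
opening: 0.136
grasp_force: 29.9
```

Call:
carry_out:
  deltas:
    - [[0, 0, 0.007, 0, 0, 0, 1], [0, 0, 0.014, 0, 0, 0, 1], [0, 0, 0.02, 0, 0, 0, 1], [0, 0, 0.027, 0, 0, 0, 1], [0, 0, 0.034, 0, 0, 0, 1], [0, 0, 0.04, 0, 0, 0, 1], [0, 0, 0.045, 0, 0, 0, 1], [0, 0, 0.05, 0, 0, 0, 1], [0, 0, 0.05, 0, 0, 0, 1], [0, 0, 0.05, 0, 0, 0, 1]]

```text
time_s: 12.02
position: [0.5401, 0.2083, 0.1805]
tcp_rot: [[-0.754, 0.656, -0.0], [0.656, 0.754, -0.0], [0.0, -0.0, -1.0]]
force: [-0.3, -0.5, -4.0]
opening: 0.132
grasp_force: 29.9
```

Call:
carry_out:
  deltas:
    - [[0, 0, 0.008, 0, 0, 0, 1], [0, 0, 0.016, 0, 0, 0, 1], [0, 0, 0.024, 0, 0, 0, 1], [0, 0, 0.032, 0, 0, 0, 1], [0, 0, 0.04, 0, 0, 0, 1], [0, 0, 0.048, 0, 0, 0, 1], [0, 0, 0.056, 0, 0, 0, 1], [0, 0, 0.063, 0, 0, 0, 1], [0, 0, 0.068, 0, 0, 0, 1], [0, 0, 0.068, 0, 0, 0, 1]]

```text
time_s: 12.85
position: [0.5401, 0.2082, 0.1702]
tcp_rot: [[-0.754, 0.656, -0.0], [0.656, 0.754, -0.0], [0.0, -0.0, -1.0]]
force: [0.7, -0.5, -3.7]
opening: 0.134
grasp_force: 29.9
```

Call:
carry_out:
  deltas:
    - [[0, 0, 0.006, 0, 0, 0, 1], [0, 0, 0.006, 0, 0, 0, 0.7], [0, 0, 0.006, 0, 0, 0, 0.6], [0, 0, 0.006, 0, 0, 0, 0.4], [0, 0, 0.006, 0, 0, 0, 0.2], [0, 0, 0.006, 0, 0, 0, 0], [0, 0, 0.006, 0, 0, 0, 0], [0, 0, 0.006, 0, 0, 0, 0], [0, 0, 0.006, 0, 0, 0, 0], [0, 0, 0.006, 0, 0, 0, 0]]

```text
time_s: 13.68
position: [0.5401, 0.2083, 0.1695]
tcp_rot: [[-0.754, 0.656, -0.0], [0.656, 0.754, 0.0], [0.0, 0.0, -1.0]]
force: [-0.1, -0.2, -0.6]
opening: 0.494
grasp_force: 0.0
```

Call:
carry_out:
  deltas:
    - [[0, 0, -0.05, 0, 0, 0, 0], [0, 0, -0.1, 0, 0, 0, 0], [0, 0, -0.2, 0, 0, 0, 0], [0, 0, -0.3, 0, 0, 0, 0], [0, 0, -0.4, 0, 0, 0, 0], [0, 0, -0.5, 0, 0, 0, 0], [0, 0, -0.6, 0, 0, 0, 0], [0, 0, -0.7, 0, 0, 0, 0], [0, 0, -0.75, 0, 0, 0, 0], [0, 0, -0.75, 0, 0, 0, 0]]

```text
time_s: 14.52
position: [0.5415, 0.2086, 0.2847]
tcp_rot: [[-0.754, 0.656, 0.005], [0.656, 0.754, 0.001], [-0.003, 0.004, -1.0]]
force: [0.1, -0.0, 0.6]
opening: 0.5
grasp_force: 0.0
```

```bash
python3 -c "
from h import *
go([.54,.208,.28],49)
save('side','s6.png',(185,150,335,270),5)
print([((proj('side',[.5401,.2083,z])[0]-[185,150]+.5)*5).round() for z in(.196,.21)])"
```

```text
t 14.5167 pos [0.5415 0.2086 0.2847] yaw 48.97 F [ 0.1 -0.   0.6] open 0.5 grip 0.0
shift [ 0.005 -0.009  0.032] turn [ 0.0007  0.0006 -0.0001]
[array([173., 263.]), array([172., 241.])]
```

View pics/s6.png

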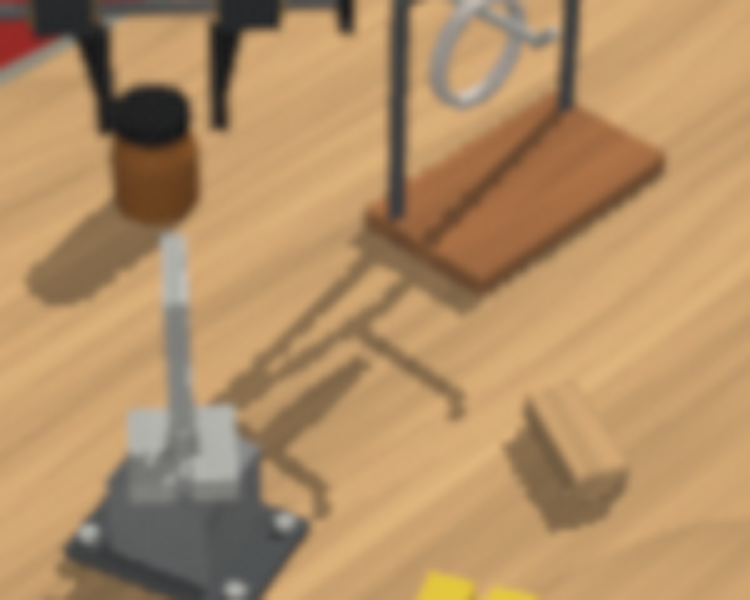

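The stake stands upright in the holder. Its blade top runs over crop rows 235–305, centred near 270, against 263 predicted for fully home and 241 if the key were still on top of the head. The key is down in the slot, and the bangle, jar and block look undisturbed.

```bash
python3 -c "
from rig import job
print(job.hand_in())"
```

```text
the job is handed in; nothing more can be done
None
```

The job is handed in: the hatchet stake came off its hook and stands upright in the grey holder with its key down in the slot, about 12 mm off the bench. The bangle is still on its hook, and in the last picture the jar and wax block looked unmoved; the file was out of that view and nowhere near the arm's path. The hand-in call gave no verdict.

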